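# Gather the gold watch job into its tray

### The job

Gather this customer's three gold pieces from the mat into the job tray: lay the gold pocket watch in the middle of the green well, the gold wristwatch in the middle of the blue well and the gold bezel ring in the middle of the red well, each flat on the well's floor and the watches face up. Set each down gently in its well rather than dropping it in, and leave the silver pieces lying where they are.

Things in the scene. Friction and masses are not known exactly. Their poses are not given: they have to be found in the camera images.
- gold_pocket_watch: Gold pocket watch, lying flat, face up, on a dark mat 3 mm thick. Round case 46 mm across and 14 mm high with a white dial; on its +x side a short stem and a small bow (ring) reach to 40 mm from the centre, at 7 to 10 mm height, so the free sides to grip are +y and -y. Origin: centre of the underside; z out of the dial. About 90 g.
- gold_wristwatch: Gold oblong wristwatch head without strap, lying flat, face up, on a dark mat 3 mm thick. Body 34 mm along x, 28 mm along y, 10 mm high, white oblong dial; four small strap lugs lengthen it to 44 mm along x. Grip across the 28 mm. Origin: centre of the underside; z out of the dial. About 45 g.
- gold_bezel: Gold plain watch bezel, an open ring 40 mm outside, 29 mm inside, 10 mm high, lying flat on a dark mat 3 mm thick. Origin: centre of the underside; z along the ring's axis. About 25 g.
- silver_pocket_watch: Silver-grey pocket watch, lying flat, face up, on a dark mat 3 mm thick. Round case 46 mm across and 14 mm high with a white dial; on its +x side a short stem and a small bow (ring) reach to 40 mm from the centre, at 7 to 10 mm height, so the free sides to grip are +y and -y. Origin: centre of the underside; z out of the dial. About 90 g. It does not belong to the job: leave it where it lies.
- silver_wristwatch: Silver-grey oblong wristwatch head without strap, lying flat, face up, on a dark mat 3 mm thick. Body 34 mm along x, 28 mm along y, 10 mm high, white oblong dial; four small strap lugs lengthen it to 44 mm along x. Grip across the 28 mm. Origin: centre of the underside; z out of the dial. About 45 g. It does not belong to the job: leave it where it lies.
- silver_bezel: Silver-grey plain watch bezel, an open ring 40 mm outside, 29 mm inside, 10 mm high, lying flat on a dark mat 3 mm thick. Origin: centre of the underside; z along the ring's axis. About 25 g. It does not belong to the job: leave it where it lies.
- well_green: Green square well fixed in the job tray, the place for the gold pocket watch. 90 mm square outside, 84 mm inside, shallow: floor 3 mm thick, walls 3 mm thick with the rim 7 mm above the well's underside. Origin: centre of its underside (8 mm above the bench), so the inner floor is at +3 mm z; x along the tray's row of wells.
- well_red: Red square well fixed in the job tray, the place for the gold bezel ring. 90 mm square outside, 84 mm inside, shallow: floor 3 mm thick, walls 3 mm thick with the rim 7 mm above the well's underside. Origin: centre of its underside (8 mm above the bench), so the inner floor is at +3 mm z; x along the tray's row of wells.
- well_blue: Blue square well fixed in the job tray, the place for the gold wristwatch. 90 mm square outside, 84 mm inside, shallow: floor 3 mm thick, walls 3 mm thick with the rim 7 mm above the well's underside. Origin: centre of its underside (8 mm above the bench), so the inner floor is at +3 mm z; x along the tray's row of wells.
- job_tray: Flat wooden job tray fixed on the bench, 292 mm along x, 110 mm along y, base 8 mm thick with a lip 14 mm high; it holds the three coloured wells in one row along x, 91 mm apart, in any colour order. Origin: centre of the underside, at bench height. The tray stands on one side of the robot's centre line and the mat with the watches on the other, either way round.

How it is judged:
By the outcome, as a careful person would: the job done as asked, in the order asked, and still so for the second after the job is handed in, with the robot touching nothing.
It also fails if it takes over 80 s, if anything falls off the work surface, if the arm or the gripper's body presses on something with over 40 N, if the wrist force passes 120 N, or if a joint passes its speed limit or range.

### The arm

A 6-joint arm with a two-finger parallel gripper is mounted at the origin on the work surface. World frame = base frame: x ahead of the robot, y to its left, z up, the work surface at z = 0. Lengths are in mm, angles in rad, forces in N, time in s.
With the tool pointing down it reaches from about 400 to 925 mm from the base axis. Payload 12.5 kg.
Tool frame: the origin (TCP) lies at the very end of the fingers, on their centre line; the grasp point (between the pads) lies 19 mm behind it; y points along the fingers, z is the direction in which the jaws open and shut, and the axes are right-handed (so a half turn about y gives the same grasp; the last joint's range is limited). The gripper opens to 95 mm and grips with 3 to 60 N. Pads are 20 mm wide; open, the fingers measure 119 mm over their backs; the gripper's body (75 mm by 180 mm) begins 59 mm behind the grasp point.
Start: joints at [1.237, 0.491, 1.559, -0, 1.092, -0.106], TCP at [141.128, 608.876, 214.661] pointing down, gripper open.
Joint ranges: [-3.1, 3.1], [-0.84, 2.19], [0.05, 2.79], [-1.13, 4.28], [0.06, 2.93], [-2.69, 2.69]. Speed limits (rad/s): [2.22, 2.22, 2.79, 3.14, 3.14, 3.14].

### API

Orientations are given as [roll, pitch, yaw] about the fixed x, y, z axes, in that order (R = Rz(yaw) Ry(pitch) Rx(roll)).
In Python, from cell import env, optics gives the robot as it stands.
- The arm moves only by the tool drive_tool, never from a script. Its argument "steps" is a list of rows, each an object with "slide": the shift along the tool's x, y, z in m, a list of three; "dr": the turn, a rotation vector about the tool's x, y, z in rad, a list of three; "fingers": the finger opening in m, from 0 to 0.0951. A call has 1 to 5 rows; each row is the pose to reach, as a shift and turn from the pose commanded when the call began, along the tool's axes at that moment; what a row does not reach only later rows make up. A row lasts 1/12 s, in which the tool goes at most 41.7 mm and 7.16 degrees, less where a joint would pass 70% of its speed; a pose out of reach is approached as far as the arm can. A call with a gripper value outside its range is refused whole. The fingers move at their own pace and stop on an object; the grip force is fixed at half the most. Time passes only in rows, so rows that repeat a pose let the fingers close. It gives the time, the measured TCP pose, the force and the opening at its end, in the units of the state.
- env.state(): the state, without advancing time (a new reading comes with each control period).
- optics.read_camera(name): name is "scene" or "top" or "wrist"; returns the picture (384x512x3 uint8, red, green, blue); there is no depth.
- optics.camera_model(name): a dict with "mtx" (3x3 intrinsics, pixels), "R" (3x3) and "t" (3): a world point X has camera coordinates R X + t. Camera axes: x right, y down, z forward; pixel columns grow to the right and rows downward; lengths in mm; the calibration is good to about 2 mm. A picture is of the moment at which its call begins: read the wrist's pose just before it. camera_model takes no time and is no camera call; for the wrist camera it gives the pose at the moment of the call.
- env.job_done(): hands the job in, once; it reports no verdict.
The state is a dict: "t": time; "joints": joint angles; "qvel": joint speeds; "tau": joint torques, N m; "eef_pos": TCP position; "tcp_rot": TCP orientation; "ft_force": force on the tool from outside, world axes, zero at the start; "moment": the same for the moment, N m; "opening": opening from 0.0 (shut) to 1.0 (fully open).
Only numpy, scipy, OpenCV 4.12 (cv2) and the standard library are available. Lean on these libraries where they do the work, as an engineer would, in place of code of your own. Each camera call takes 0.05 s, during which the arm holds its last target.

## Working session

There is one attempt and no reset: what is moved stays moved. The work goes in short steps, Python scripts to look and compute and a tool call to move; the robot and the scene stay as the last step left them, time stands still between calls to the robot, and variables do not carry over. Pictures are saved under pics/ and viewed, and the job is handed in when it is done.

Besides the shell and the picture viewer there is one more tool, called after "Request:" as name(argument=value, ...), one argument or row to a line, values as JSON. drive_tool: Moves the arm, as the interface text tells. Its arguments: {"type":"object","properties":{"steps":{"type":"array","items":{"type":"object","properties":{"slide":{"type":"array","items":{"type":"number"}},"dr":{"type":"array","items":{"type":"number"}},"fingers":{"type":"number"}}}}},"required":["steps"]}

```bash
ls; mkdir -p pics
python3 - <<'E'
from cell import env, optics
import cv2
s=env.state();print({k:s[k] for k in ('t','joints','eef_pos','tcp_rot','opening','ft_force')})
for n in ('top','scene'):
    m=optics.camera_model(n);print(n,m)
    cv2.imwrite(f'pics/{n}0.png',optics.read_camera(n)[:,:,::-1])
E
```

```text
pics
{'t': 0.0, 'joints': array([ 1.23738568e+00,  4.91561563e-01,  1.55945822e+00,  5.59551000e-06,
        1.09167478e+00, -1.05588351e-01]), 'eef_pos': array([141.05039378, 608.62803125, 214.0574764 ]), 'tcp_rot': array([-1.57189158e+00,  1.21068342e-04, -2.27824948e-01]), 'opening': 1.0013196828491013, 'ft_force': array([-0.1519952 ,  0.71744357, -1.03912228])}
top {'mtx': array([[481.44511687,   0.        , 253.67977123],
       [  0.        , 481.44511687, 188.77119485],
       [  0.        ,   0.        ,   1.        ]]), 'R': array([[ 0.02592603, -0.9996555 , -0.00408868],
       [-0.98872925, -0.02503894, -0.14760594],
       [ 0.14745271,  0.00786944, -0.9890378 ]]), 't': array([  7.85304965, 539.86453442, 957.88380346])}
scene {'mtx': array([[351.49095716,   0.        , 257.39613819],
       [  0.        , 351.49095716, 193.55686042],
       [  0.        ,   0.        ,   1.        ]]), 'R': array([[-0.28310442,  0.95899386, -0.01351532],
       [ 0.79519962,  0.2268258 , -0.56232341],
       [-0.53619907, -0.16994362, -0.82680694]]), 't': array([ 148.63621138, -406.64962923,  951.45975827])}
```

View pics/top0.png

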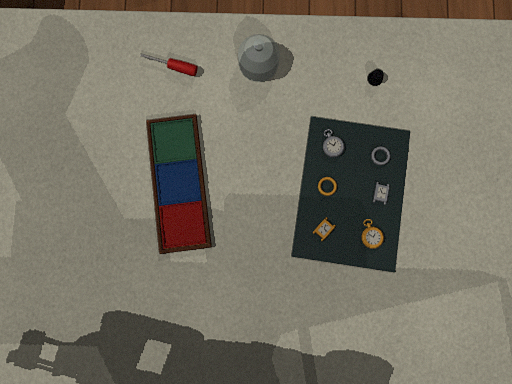

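View pics/scene0.png

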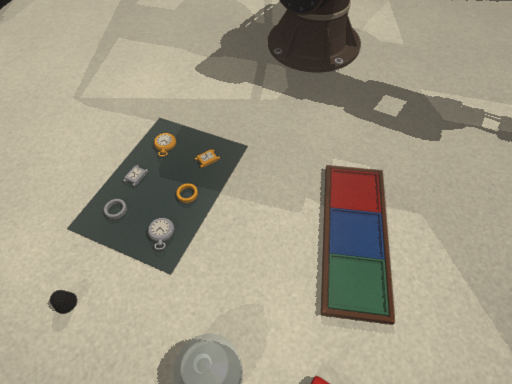

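The top view shows the tray on the left (+y): green at (175,141), blue (179,183), red (184,227). The mat is on the right, with the gold pocket watch near (372,237), the gold wristwatch near (324,229) and the gold bezel near (327,186). Next I'll enlarge these.

```bash
cat > h.py <<'E'
import numpy as np, cv2
from cell import env, optics
def px2w(m,u,v,z):
    K,R,t=map(np.array,(m['mtx'],m['R'],m['t']))
    d=R.T@np.linalg.inv(K)@np.array([u,v,1.]); c=-R.T@t
    return c+d*(z-c[2])/d[2]
def w2px(m,X):
    p=np.array(m['mtx'])@(np.array(m['R'])@np.array(X,float)+np.array(m['t'])); return p[:2]/p[2]
def crop(img,x0,y0,w,h,k,name):
    c=cv2.resize(img[y0:y0+h,x0:x0+w],None,fx=k,fy=k,interpolation=cv2.INTER_CUBIC)
    cv2.imwrite(name,c)
E
python3 - <<'E'
from h import *
t=cv2.imread('pics/top0.png'); s=cv2.imread('pics/scene0.png')
crop(t,290,110,130,170,3.5 and 3,'pics/c1.png')
crop(t,300,165,100,95,6,'pics/c2.png')
crop(t,135,105,90,155,4-1,'pics/c3.png')
# gold mask
hsv=cv2.cvtColor(t,cv2.COLOR_BGR2HSV)
m=cv2.inRange(hsv,(10,120,90),(30,255,255)); 
n,l,st,c=cv2.connectedComponentsWithStats(m)
for i in range(1,n):
    if st[i][4]>15: print(st[i],c[i])
for nm,lo,hi in (('green',(60,80,30),(90,255,255)),('blue',(100,120,50),(130,255,255)),('red',(170,150,60),(180,255,255))):
    mm=cv2.inRange(hsv[105:260,135:225],lo,hi)
    n,l,st,c=cv2.connectedComponentsWithStats(mm)
    i=1+np.argmax(st[1:,4]); pts=np.argwhere(l==i)[:,::-1].astype(np.float32)+[135,105]
    r=cv2.minAreaRect(pts.astype(np.float32)); 
    cm=optics.camera_model('top'); print(nm,st[i],r,px2w(cm,*r[0],11))
    b=cv2.boxPoints(r); print([px2w(cm,*q,15)[:2].round(0) for q in b])
E
```

```text
[80  0  6  9 31] [82.09677419  4.29032258]
[95  0  5  9 18] [96.72222222  4.11111111]
[100   0  25  10 184] [111.92391304   4.38043478]
[126   0  15  11  66] [131.5          6.07575758]
[142   0  28  12 212] [158.23113208   5.51886792]
[189   0  13  11  68] [195.29411765   5.27941176]
[231   0  13  13 143] [237.31468531   5.85314685]
[245   0   9  14 103] [248.54368932   5.85436893]
[254   0   5  13  24] [256.375        5.33333333]
[260   0   2  14  17] [260.82352941   7.47058824]
[264   0  44  15 571] [286.34150613   6.4676007 ]
[310   0  44  16 662] [331.76283988   7.16314199]
[357   0   9  16  93] [359.64516129   7.22580645]
[367   0  18  17 212] [375.83962264   7.3490566 ]
[402   0  40  18 533] [420.32833021   7.97185741]
[441   0   6  17  55] [443.74545455   6.43636364]
[448   0  45  19 786] [471.03562341   8.80534351]
[495   0  14  19 197] [500.11675127   9.69035533]
[509   0   3  11  18] [510.44444444   3.88888889]
[318 177  19  19 140] [326.67857143 185.72857143]
[313 217  22  24 137] [323.35766423 228.96350365]
[362 219  21  29 224] [370.60714286 234.66071429]
green [  16   13   45   46 1700] ((172.90000915527344, 140.70001220703125), (40.80742645263672, 42.29584503173828), 82.87498474121094) [644.71206789 199.69997718  11.        ]
[array([682., 252.]), array([696., 161.]), array([606., 146.]), array([592., 236.])]
blue [  20   54   46   47 1708] ((177.29234313964844, 181.8384552001953), (41.67566680908203, 42.543914794921875), 82.87498474121094) [554.67789482 185.71572694  11.        ]
[array([592., 238.]), array([606., 148.]), array([517., 133.]), array([503., 222.])]
red [ 50 116   6   4  10] ((187.5, 222.5), (3.0, 5.0), 90.0) [468.2461969  159.84253365  11.        ]
[array([471., 165.]), array([471., 154.]), array([465., 154.]), array([465., 164.])]
```

View pics/c2.png

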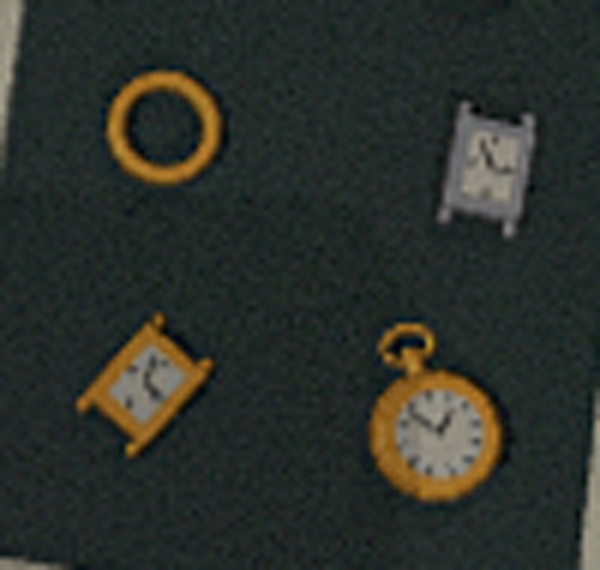

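View pics/c3.png

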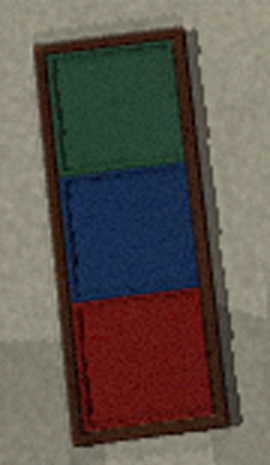

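Run:
```python
from h import *
s=cv2.imread('pics/scene0.png')
crop(s,130,125,130,75,6,'pics/c4.png')
crop(s,310,155,100,175,3,'pics/c5.png')
cm=optics.camera_model('top')
f=lambda u,v,z:px2w(cm,300+(u+.5)/6-.5,165+(v+.5)/6-.5,z)[:2].round(1)
g=lambda u,v,z:px2w(cm,135+(u+.5)/3-.5,105+(v+.5)/3-.5,z)[:2].round(1)
print('pw',f(436,434,15),'bow',f(405,342,11.5),'dial',f(441,432,17)); print('bz',f(164,127,11))
L=[f(*p,8) for p in((160,318),(82,408),(210,365),(130,455))]
print('wr',np.mean(L,0),L)
C=[g(*p,14) for p in((36,45),(183,28),(227,424),(77,446))];print('tray',np.mean(C,0),C)
```

```text
pw [ 447.7 -228.7] bow [ 479.8 -219. ] dial [ 448.3 -230. ]
bz [ 554.3 -134.2]
wr [ 462.175 -128.475] [array([ 486.4, -133.5]), array([ 454. , -106.2]), array([ 470.3, -151.1]), array([ 438. , -123.1])]
tray [554.175 183.425] [array([689.5, 258.6]), array([704.9, 152.5]), array([420.1, 109.4]), array([402.2, 213.2])]
```

View pics/c4.png

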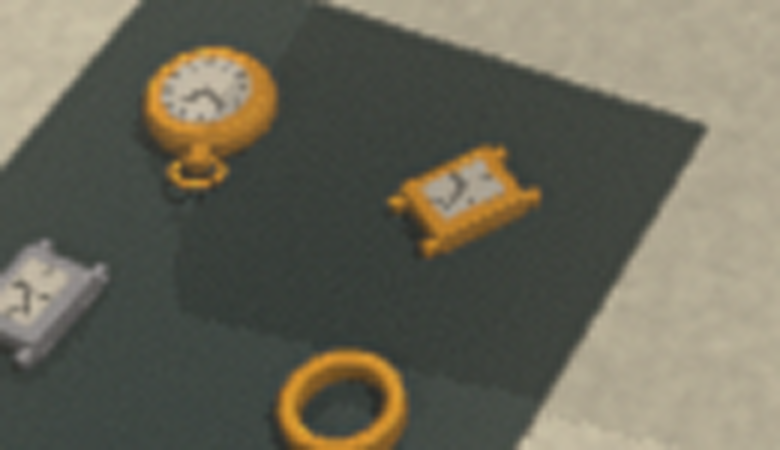

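View pics/c5.png

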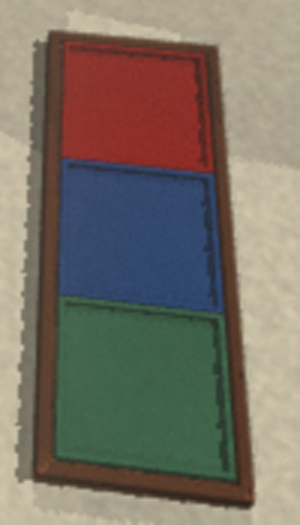

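Run:
```python
from h import *
cm=optics.camera_model('scene')
f=lambda u,v,z:px2w(cm,130+(u+.5)/6-.5,125+(v+.5)/6-.5,z)[:2].round(1)
g=lambda u,v,z:px2w(cm,310+(u+.5)/3-.5,155+(v+.5)/3-.5,z)[:2].round(1)
print('pw dial',f(206,88,17),'bow',f(198,174,11.5)); print('bz',f(344,400,13))
L=[f(*p,8) for p in((431,248),(532,198),(397,204),(496,153))];print('wr',np.mean(L,0),L)
C=[g(*p,14) for p in((50,31),(217,46),(252,505),(35,480))];print('tray',np.mean(C,0),C)
c=np.array([554.2,183.4])
for a in(0.15,0.154): print([c+k*91*np.array([np.cos(a),np.sin(a)]) for k in(1,0,-1)])
from scipy.spatial.transform import Rotation as R
s=env.state();print(R.from_euler('xyz',s['tcp_rot']).as_matrix().round(3))
w=optics.camera_model('wrist');print(w)
cv2.imwrite('pics/w0.png',optics.read_camera('wrist')[:,:,::-1])
```

```text
pw dial [ 445.1 -227.9] bow [ 478.1 -216.9]
bz [ 552.5 -131.1]
wr [ 461.525 -126.2  ] [array([ 484. , -129.5]), array([ 454.2, -104.3]), array([ 469.3, -147.7]), array([ 438.6, -123.3])]
tray [554.475 186.475] [array([418.4, 111.2]), array([401.2, 217.9]), array([690.1, 261.3]), array([708.2, 155.5])]
[array([644.17816809, 196.99887006]), array([554.2, 183.4]), array([464.22183191, 169.80112994])]
[array([644.12305293, 197.35867298]), array([554.2, 183.4]), array([464.27694707, 169.44132702])]
[[ 0.974 -0.     0.226]
 [-0.226 -0.001  0.974]
 [-0.    -1.    -0.001]]
{'mtx': array([[337.72878628,   0.        , 258.41301397],
       [  0.        , 337.72878628, 194.26943113],
       [  0.        ,   0.        ,   1.        ]]), 'R': array([[ 0.22532053,  0.97428374, -0.00136145],
       [ 0.94221519, -0.21754811,  0.25476138],
       [ 0.24791369, -0.05868575, -0.96700299]]), 't': array([-624.48205039,  -28.47315315,  390.09766934])}
```

View pics/w0.png

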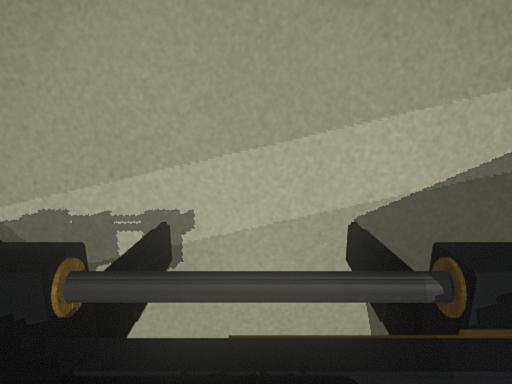

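```bash
cat >> h.py <<'E'
from scipy.spatial.transform import Rotation as Ro
def cur():
    s=env.state(); M=Ro.from_euler('xyz',s['tcp_rot']).as_matrix()
    return np.r_[s['eef_pos'],np.arctan2(M[1,0],M[0,0])]
def leg(a,b):
    a,b=np.array(a,float),np.array(b,float); d=(b-a)/1000; c,s=np.cos(a[3]),np.sin(a[3])
    dy=(b[3]-a[3]+np.pi)%(2*np.pi)-np.pi
    print('slide',[round(float(q),4) for q in (c*d[0]+s*d[1],-d[2],-s*d[0]+c*d[1])],'dr_y',round(float(-dy),3),'dist',round(float(np.hypot(np.hypot(*d[:2]),d[2]))*1000))
def chain(wps,start=None):
    p=cur() if start is None else start
    print('cur',np.round(p,2))
    for w in wps: leg(p,w); p=w
def arc(b,n,start=None):
    a=cur() if start is None else np.array(start,float); b=np.array(b,float)
    ra,rb=np.hypot(*a[:2]),np.hypot(*b[:2]); ta,tb=np.arctan2(a[1],a[0]),np.arctan2(b[1],b[0]); o=[]
    for i in range(1,n+1):
        k=i/n; r=ra+k*(rb-ra);t=ta+k*(tb-ta); o.append([r*np.cos(t),r*np.sin(t),a[2]+k*(b[2]-a[2]),a[3]+k*(b[3]-a[3])])
    return o
E
python3 - <<'E'
from h import *
chain(arc([446.7,-228.5,140,0.31-np.pi],6))
E
```

```text
cur [ 1.4106e+02  6.0869e+02  2.1420e+02 -2.3000e-01]
slide [0.1801, 0.0124, -0.048] dr_y 0.434 dist 187
slide [0.1787, 0.0124, -0.0238] dr_y 0.434 dist 181
slide [0.1741, 0.0124, -0.0009] dr_y 0.434 dist 175
slide [0.1667, 0.0124, 0.0204] dr_y 0.434 dist 168
slide [0.1569, 0.0124, 0.0398] dr_y 0.434 dist 162
slide [0.1449, 0.0124, 0.057] dr_y 0.434 dist 156
```

Request:
drive_tool(
  steps=[
    {"slide":[0.036,0.0025,-0.0096],"dr":[0,0.087,0],"fingers":0.068},
    {"slide":[0.072,0.005,-0.0192],"dr":[0,0.174,0],"fingers":0.068},
    {"slide":[0.108,0.0074,-0.0288],"dr":[0,0.26,0],"fingers":0.068},
    {"slide":[0.144,0.0099,-0.0384],"dr":[0,0.347,0],"fingers":0.068},
    {"slide":[0.1801,0.0124,-0.048],"dr":[0,0.434,0],"fingers":0.068},
  ],
)

```text
t: 0.57
eef_pos: [307.0, 520.4, 202.0]
tcp_rot: [-1.571, 0.0, -0.666]
ft_force: [0.6, 0.8, 0.1]
opening: 0.732
```

Request:
drive_tool(
  steps=[
    {"slide":[0.0357,0.0025,-0.0048],"dr":[0,0.087,0],"fingers":0.068},
    {"slide":[0.0715,0.005,-0.0095],"dr":[0,0.174,0],"fingers":0.068},
    {"slide":[0.1072,0.0074,-0.0143],"dr":[0,0.26,0],"fingers":0.068},
    {"slide":[0.143,0.0099,-0.019],"dr":[0,0.347,0],"fingers":0.068},
    {"slide":[0.1787,0.0124,-0.0238],"dr":[0,0.434,0],"fingers":0.068},
  ],
)

```text
t: 0.98
eef_pos: [433.0, 391.4, 189.6]
tcp_rot: [-1.571, 0.0, -1.1]
ft_force: [0.6, 0.7, -0.5]
opening: 0.718
```

Request:
drive_tool(
  steps=[
    {"slide":[0.0348,0.0025,0],"dr":[0,0.087,0],"fingers":0.068},
    {"slide":[0.0696,0.005,0],"dr":[0,0.174,0],"fingers":0.068},
    {"slide":[0.1045,0.0074,0],"dr":[0,0.26,0],"fingers":0.068},
    {"slide":[0.1393,0.0099,-0.001],"dr":[0,0.347,0],"fingers":0.068},
    {"slide":[0.1741,0.0124,-0.001],"dr":[0,0.434,0],"fingers":0.068},
  ],
)

```text
t: 1.4
eef_pos: [511.2, 235.9, 177.2]
tcp_rot: [-1.571, -0.0, -1.534]
ft_force: [0.7, 0.8, -1.4]
opening: 0.718
```

Request:
drive_tool(
  steps=[
    {"slide":[0.0333,0.0025,0.0041],"dr":[0,0.087,0],"fingers":0.068},
    {"slide":[0.0667,0.005,0.0082],"dr":[0,0.174,0],"fingers":0.068},
    {"slide":[0.1,0.0074,0.0122],"dr":[0,0.26,0],"fingers":0.068},
    {"slide":[0.1333,0.0099,0.0163],"dr":[0,0.347,0],"fingers":0.068},
    {"slide":[0.1667,0.0124,0.0204],"dr":[0,0.434,0],"fingers":0.068},
  ],
)

```text
t: 1.82
eef_pos: [538.0, 70.2, 164.8]
tcp_rot: [-1.571, -0.0, -1.968]
ft_force: [1.3, 0.0, -0.3]
opening: 0.711
```

Request:
drive_tool(
  steps=[
    {"slide":[0.0314,0.0025,0.008],"dr":[0,0.087,0],"fingers":0.068},
    {"slide":[0.0628,0.005,0.016],"dr":[0,0.174,0],"fingers":0.068},
    {"slide":[0.094,0.0074,0.024],"dr":[0,0.26,0],"fingers":0.068},
    {"slide":[0.1255,0.0099,0.032],"dr":[0,0.347,0],"fingers":0.068},
    {"slide":[0.1569,0.0124,0.0398],"dr":[0,0.434,0],"fingers":0.068},
  ],
)

```text
t: 2.23
eef_pos: [514.2, -89.8, 152.4]
tcp_rot: [-1.571, -0.0, -2.402]
ft_force: [0.7, -0.9, -0.1]
opening: 0.717
```

Run:
```python
from h import *
chain([[446.7,-228.5,140,0.31-np.pi]])
```

```text
cur [514.2  -89.83 152.4   -2.4 ]
slide [0.1433, 0.0124, 0.057] dr_y 0.43 dist 155
```

Request:
drive_tool(
  steps=[
    {"slide":[0.0287,0.0025,0.0114],"dr":[0,0.086,0],"fingers":0.068},
    {"slide":[0.0573,0.005,0.0228],"dr":[0,0.172,0],"fingers":0.068},
    {"slide":[0.086,0.0074,0.0342],"dr":[0,0.258,0],"fingers":0.068},
    {"slide":[0.1146,0.0099,0.0456],"dr":[0,0.344,0],"fingers":0.068},
    {"slide":[0.1433,0.0124,0.057],"dr":[0,0.43,0],"fingers":0.068},
  ],
)

```text
t: 2.65
eef_pos: [447.0, -228.5, 140.0]
tcp_rot: [-1.571, -0.0, -2.832]
ft_force: [1.7, 0.0, -1.4]
opening: 0.714
```

Run:
```python
from h import *
i=optics.read_camera('wrist');w=optics.camera_model('wrist')
cv2.imwrite('pics/w1.png',i[:,:,::-1]);print(cur(),w2px(w,[446.7,-228.5,17]))
import pickle;pickle.dump(w,open('w1.pkl','wb'))
```

```text
[ 445.52581961 -232.08245758  139.600317     -2.84008898] [255.14366478 185.13493002]
```

View pics/w1.png

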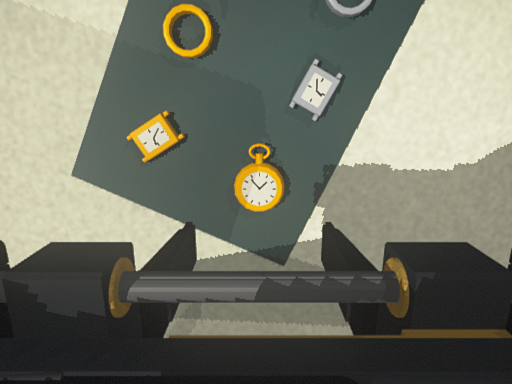

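The wrist view shows all three gold pieces: the pocket watch at about (259,188), wristwatch (156,137) and bezel (188,31). I'll take one more picture now that the arm has settled, for precise measurements.

Run:
```python
from h import *
print(cur())
w=optics.camera_model('wrist');i=optics.read_camera('wrist');w2=optics.camera_model('wrist')
b=i[:,:,::-1].copy();cv2.imwrite('pics/w2.png',b);print(cur(),w['t'],w2['t'])
import pickle;pickle.dump(w2,open('w2.pkl','wb'))
crop(b,120,100,200,125,4,'pics/w2a.png')
```

```text
[ 445.52581961 -232.08245758  139.600317     -2.84008898]
[ 446.37770437 -230.21275526  139.77066103   -2.83474204] [-353.93625723  334.0711931   408.30558365] [-354.25915968  333.4956303   408.47391006]
```

View pics/w2a.png

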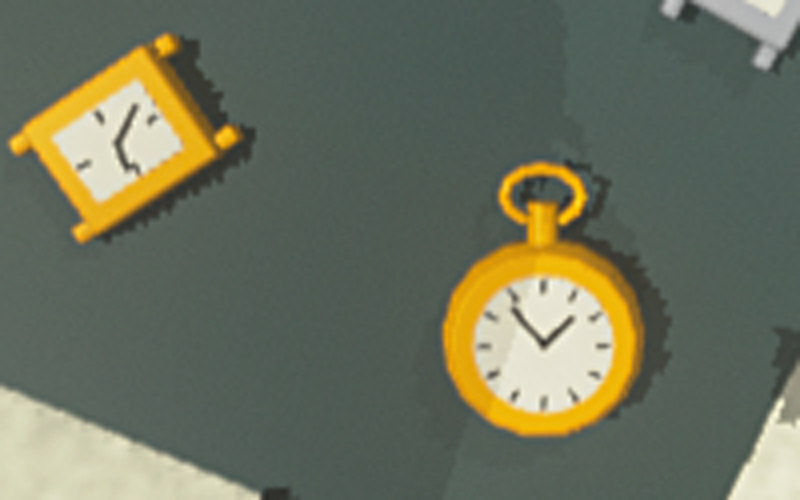

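Run:
```python
from h import *
import pickle
for w in (pickle.load(open('w2.pkl','rb')),):
    w=dict(w); w['t']=np.array([-353.936,334.071,408.306])
    f=lambda u,v,z,k=4,x=120,y=100:px2w(w,x+(u+.5)/k-.5,y+(v+.5)/k-.5,z)[:2]
    a=f(543,344,17);b=f(542,193,11.5);d=b-a
    print('pw',a,b,np.arctan2(d[1],d[0]))
    L=[f(*p,8) for p in((166,43),(230,134),(17,144),(82,232))];d=L[2]-L[0]+L[3]-L[1]
    print('wr',np.mean(L,0),np.linalg.norm(d)/2,np.arctan2(d[1],d[0]))
    print('bz',px2w(w,187.5,30.5,11))
chain([[446.7,-228.5,40,0.31-np.pi]])
```

```text
pw [ 447.59228263 -226.41469476] [ 478.79023451 -216.30779861] 0.3132911896668473
wr [ 461.77845914 -125.00955911] 40.69043185584338 2.43887085421504
bz [ 552.55932439 -135.75424572   11.        ]
cur [ 446.38 -230.21  139.77   -2.83]
slide [-0.0008, 0.0998, -0.0015] dr_y -0.003 dist 100
```

Request:
drive_tool(
  steps=[
    {"slide":[-0.0005,0.025,-0.002],"dr":[0,0,0],"fingers":0.068},
    {"slide":[-0.0005,0.05,-0.002],"dr":[0,0,0],"fingers":0.068},
    {"slide":[-0.0005,0.075,-0.002],"dr":[0,0,0],"fingers":0.068},
    {"slide":[-0.0005,0.09,-0.002],"dr":[0,0,0],"fingers":0.068},
    {"slide":[-0.0005,0.1,-0.002],"dr":[0,0,0],"fingers":0.068},
  ],
)

```text
t: 3.17
eef_pos: [447.4, -224.5, 38.6]
tcp_rot: [-1.573, -0.001, -2.827]
ft_force: [0.3, 0.8, -0.2]
opening: 0.716
```

Run:
```python
from h import *
i=optics.read_camera('wrist');
cv2.imwrite('pics/w3.png',i[:,:,::-1]);
chain([[447,-228,5,0.313-np.pi]])
```

```text
cur [ 447.13 -224.34   37.72   -2.83]
slide [0.0013, 0.0327, 0.0034] dr_y 0.002 dist 33
```

View pics/w3.png

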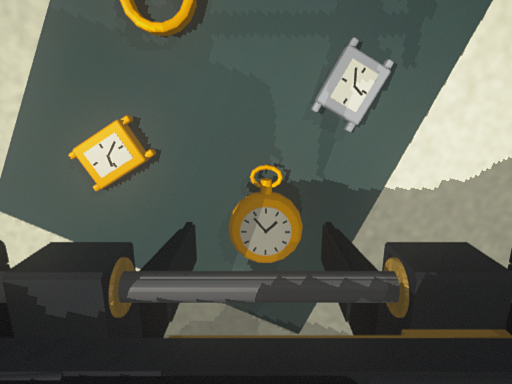

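Request:
drive_tool(
  steps=[
    {"slide":[0,0.012,0.0015],"dr":[0,0,0],"fingers":0.068},
    {"slide":[0,0.012,0.0015],"dr":[0,0,0],"fingers":0.068},
    {"slide":[0,0.012,0.0015],"dr":[0,0,0],"fingers":0.068},
    {"slide":[0,0.012,0.0015],"dr":[0,0,0],"fingers":0.068},
  ],
)

```text
t: 3.55
eef_pos: [448.5, -226.7, 29.0]
tcp_rot: [-1.57, 0.001, -2.827]
ft_force: [-0.2, -0.1, -0.3]
opening: 0.719
```

Run:
```python
from h import *
chain([[447,-228,5,0.313-np.pi]])
print(env.state()['qvel'])
```

```text
cur [ 448.53 -226.69   29.03   -2.83]
slide [0.0019, 0.024, 0.0008] dr_y 0.001 dist 24
[-1.39883791e-03 -4.38653622e-03 -5.32168540e-07  3.33158124e-04
 -2.47358530e-03 -2.84651715e-04]
```

Request:
drive_tool(
  steps=[
    {"slide":[0.0005,0.008,0.0005],"dr":[0,0,0],"fingers":0.068},
    {"slide":[0.001,0.016,0.0008],"dr":[0,0,0],"fingers":0.068},
    {"slide":[0.0015,0.022,0.0008],"dr":[0,0,0],"fingers":0.068},
    {"slide":[0.0015,0.022,0.0008],"dr":[0,0,0],"fingers":0.068},
    {"slide":[0.0015,0.022,0.0008],"dr":[0,0,0],"fingers":0.068},
  ],
)

```text
t: 3.97
eef_pos: [446.7, -227.8, 5.7]
tcp_rot: [-1.572, -0.001, -2.828]
ft_force: [-0.3, -0.0, 0.4]
opening: 0.716
```

Run:
```python
from h import *
cv2.imwrite('pics/w4.png',optics.read_camera('wrist')[:,:,::-1]);
chain([[447,-228,5,0.313-np.pi]])
```

```text
cur [ 446.88 -227.85    5.98   -2.83]
slide [-0.0001, 0.001, 0.0002] dr_y 0.001 dist 1
```

View pics/w4.png

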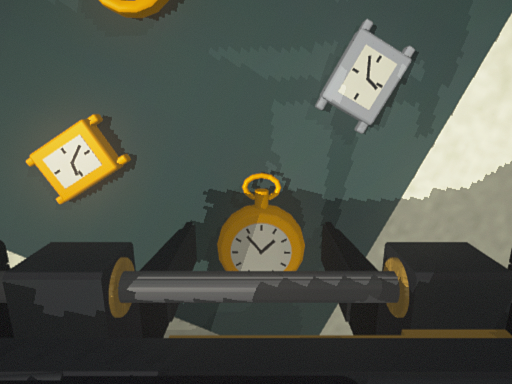

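The watch is centred between the fingers (column 261, fingers at 193 and 327). Closing.

Request:
drive_tool(
  steps=[
    {"slide":[0,0,0],"dr":[0,0,0],"fingers":0.03},
    {"slide":[0,0,0],"dr":[0,0,0],"fingers":0.03},
    {"slide":[0,0,0],"dr":[0,0,0],"fingers":0.03},
    {"slide":[0,0,0],"dr":[0,0,0],"fingers":0.03},
    {"slide":[0,0,0],"dr":[0,0,0],"fingers":0.03},
  ],
)

```text
t: 4.43
eef_pos: [447.1, -228.0, 6.4]
tcp_rot: [-1.571, 0.0, -2.828]
ft_force: [0.1, -0.5, 1.6]
opening: 0.471
```

Request:
drive_tool(
  steps=[
    {"slide":[0,0,0],"dr":[0,0,0],"fingers":0.03},
    {"slide":[0,-0.005,0],"dr":[0,0,0],"fingers":0.03},
    {"slide":[0,-0.02,0],"dr":[0,0,0],"fingers":0.03},
    {"slide":[0,-0.045,0],"dr":[0,0,0],"fingers":0.03},
    {"slide":[0,-0.07,0],"dr":[0,0,0],"fingers":0.03},
  ],
)

```text
t: 4.85
eef_pos: [446.5, -227.6, 76.8]
tcp_rot: [-1.572, -0.001, -2.828]
ft_force: [-0.5, 0.9, -0.5]
opening: 0.468
```

Run:
```python
from h import *
cv2.imwrite('pics/w5.png',optics.read_camera('wrist')[:,:,::-1]);
c=cur()
# green well centre 644.3,198.8 yaw .152
tgt=[644.3,198.8,75,0.152+np.pi/4-np.pi]
print(arc(tgt,4)); chain(arc(tgt,4))
```

```text
[[np.float64(524.7501912611918), np.float64(-150.24637744445923), np.float64(79.57504927863894), np.float64(-2.6717330214149495)], [np.float64(586.4653597849762), np.float64(-50.64636067138868), np.float64(78.05003285242596), np.float64(-2.515886844340748)], [np.float64(627.8781543938865), np.float64(67.16715162407397), np.float64(76.52501642621297), np.float64(-2.3600406672665466)], [np.float64(644.2999999999998), np.float64(198.79999999999995), np.float64(75.0), np.float64(-2.2041944901923447)]]
cur [ 448.12 -228.52   81.1    -2.83]
slide [-0.0971, 0.0015, -0.0508] dr_y -0.156 dist 110
slide [-0.1001, 0.0015, -0.0609] dr_y -0.156 dist 117
slide [-0.1026, 0.0015, -0.0712] dr_y -0.156 dist 125
slide [-0.1044, 0.0015, -0.0819] dr_y -0.156 dist 133
```

View pics/w5.png

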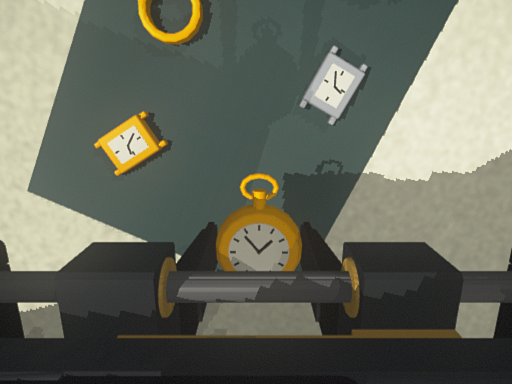

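The watch is held and lifted, with its shadow on the mat below. Now carrying it to the green well.

Request:
drive_tool(
  steps=[
    {"slide":[-0.0194,0,-0.0102],"dr":[0,-0.031,0],"fingers":0.03},
    {"slide":[-0.0388,0.0005,-0.0203],"dr":[0,-0.062,0],"fingers":0.03},
    {"slide":[-0.0583,0.001,-0.0305],"dr":[0,-0.094,0],"fingers":0.03},
    {"slide":[-0.0777,0.001,-0.0406],"dr":[0,-0.125,0],"fingers":0.03},
    {"slide":[-0.0971,0.0015,-0.0508],"dr":[0,-0.156,0],"fingers":0.03},
  ],
)

```text
t: 5.32
eef_pos: [524.2, -148.8, 74.9]
tcp_rot: [-1.571, 0.0, -2.67]
ft_force: [0.3, -0.0, -0.6]
opening: 0.466
```

Request:
drive_tool(
  steps=[
    {"slide":[-0.02,0,-0.0122],"dr":[0,-0.031,0],"fingers":0.03},
    {"slide":[-0.04,0.0005,-0.0244],"dr":[0,-0.062,0],"fingers":0.03},
    {"slide":[-0.06,0.001,-0.0365],"dr":[0,-0.094,0],"fingers":0.03},
    {"slide":[-0.08,0.001,-0.0487],"dr":[0,-0.125,0],"fingers":0.03},
    {"slide":[-0.1001,0.0015,-0.0609],"dr":[0,-0.156,0],"fingers":0.03},
  ],
)

```text
t: 5.73
eef_pos: [585.7, -48.8, 73.3]
tcp_rot: [-1.571, -0.0, -2.514]
ft_force: [0.5, 0.4, -0.3]
opening: 0.47
```

Request:
drive_tool(
  steps=[
    {"slide":[-0.0205,0,-0.0142],"dr":[0,-0.031,0],"fingers":0.03},
    {"slide":[-0.041,0.0005,-0.0285],"dr":[0,-0.062,0],"fingers":0.03},
    {"slide":[-0.0616,0.001,-0.0427],"dr":[0,-0.094,0],"fingers":0.03},
    {"slide":[-0.0821,0.001,-0.057],"dr":[0,-0.125,0],"fingers":0.03},
    {"slide":[-0.1026,0.0015,-0.0712],"dr":[0,-0.156,0],"fingers":0.03},
  ],
)

```text
t: 6.15
eef_pos: [626.9, 69.1, 71.8]
tcp_rot: [-1.571, -0.0, -2.358]
ft_force: [0.1, -0.5, -1.3]
opening: 0.47
```

Request:
drive_tool(
  steps=[
    {"slide":[-0.0252,0,-0.0197],"dr":[0,-0.039,0],"fingers":0.03},
    {"slide":[-0.0505,0.0005,-0.0395],"dr":[0,-0.078,0],"fingers":0.03},
    {"slide":[-0.078,0.001,-0.061],"dr":[0,-0.117,0],"fingers":0.03},
    {"slide":[-0.1,0.0015,-0.0785],"dr":[0,-0.15,0],"fingers":0.03},
    {"slide":[-0.1044,0.0015,-0.0819],"dr":[0,-0.156,0],"fingers":0.03},
  ],
)

```text
t: 6.57
eef_pos: [642.9, 203.6, 70.1]
tcp_rot: [-1.571, 0.001, -2.199]
ft_force: [-1.1, 0.1, -0.4]
opening: 0.467
```

Run:
```python
from h import *
cv2.imwrite('pics/w6.png',optics.read_camera('wrist')[:,:,::-1]);
chain([[644.3,198.8,30,0.152+np.pi/4-np.pi]])
crop(cv2.cvtColor(optics.read_camera('top'),cv2.COLOR_RGB2BGR),120,90,120,120,5,'pics/t6.png')
```

```text
cur [642.86 202.61  70.03  -2.2 ]
slide [0.0022, 0.04, 0.0034] dr_y 0.004 dist 40
```

View pics/w6.png

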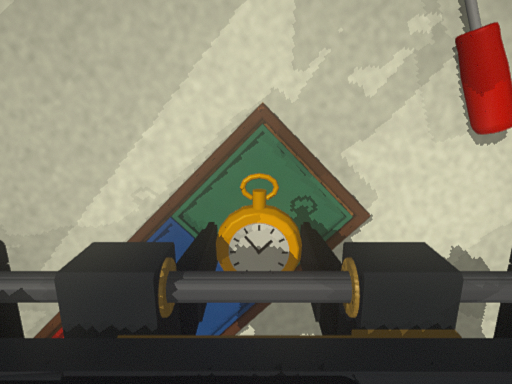

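View pics/t6.png

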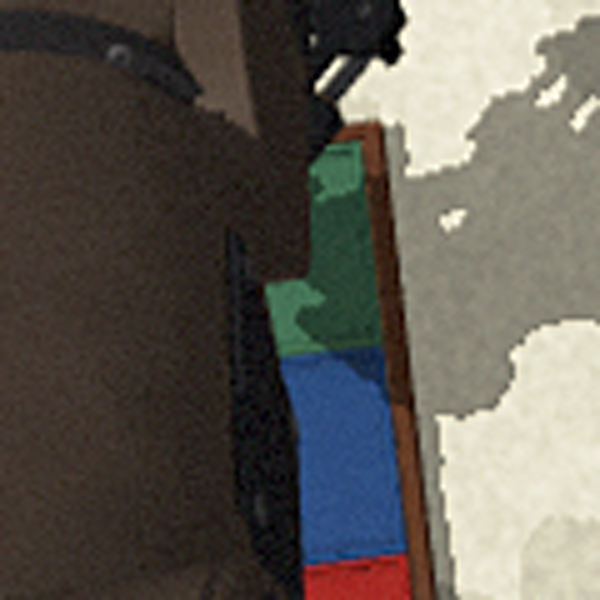

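Request:
drive_tool(
  steps=[
    {"slide":[0.0005,0.013,0.001],"dr":[0,0,0],"fingers":0.03},
    {"slide":[0.001,0.026,0.0015],"dr":[0,0,0],"fingers":0.03},
    {"slide":[0.001,0.038,0.0015],"dr":[0,0,0],"fingers":0.03},
    {"slide":[0.001,0.038,0.0015],"dr":[0,0,0],"fingers":0.03},
    {"slide":[0.001,0.038,0.0015],"dr":[0,0,0],"fingers":0.03},
  ],
)

```text
t: 7.08
eef_pos: [643.3, 196.8, 30.8]
tcp_rot: [-1.572, -0.002, -2.205]
ft_force: [0.1, 0.9, -0.1]
opening: 0.47
```

Run:
```python
from h import *
w=optics.camera_model('wrist');i=optics.read_camera('wrist')
cv2.imwrite('pics/w7.png',i[:,:,::-1]);
chain([[644.3,198.8,14.2,0.152+np.pi/4-np.pi]])
print(w2px(w,[690.3,261.4,14]),w2px(w,[644.3,198.8,30]))
import pickle;pickle.dump(w,open('w7.pkl','wb'))
print(env.state()['ft_force'])
```

```text
cur [643.8  197.11  31.72  -2.2 ]
slide [-0.0017, 0.0175, -0.0006] dr_y -0.001 dist 18
[258.61293721  88.28402993] [258.5566936  237.58100314]
[ 0.3463137  -0.70944804  0.0493146 ]
```

View pics/w7.png

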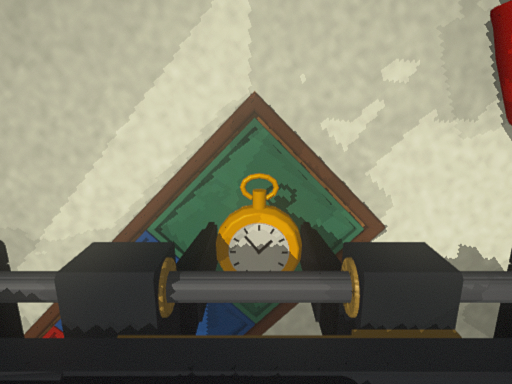

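Run:
```python
from h import *
import pickle
w=pickle.load(open('w7.pkl','rb'))
print(px2w(w,254,92,14), px2w(w,385,227,14)) # corners of the tray end
i=cv2.imread('pics/w7.png');crop(i,130,80,260,160,3,'pics/w7a.png')
```

```text
[687.22859977 261.3324674   14.        ] [703.99348908 155.12241421  14.        ]
```

View pics/w7a.png

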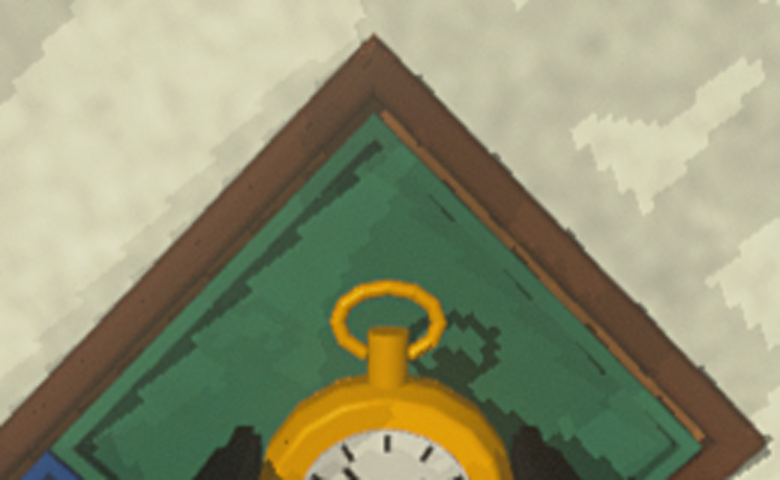

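The calibrations agree on the green well's centre to about 2 mm: (643.8,199). Lowering gently.

Request:
drive_tool(
  steps=[
    {"slide":[-0.0008,0.005,-0.0006],"dr":[0,0,0],"fingers":0.03},
    {"slide":[-0.0015,0.01,-0.001],"dr":[0,0,0],"fingers":0.03},
    {"slide":[-0.0015,0.013,-0.001],"dr":[0,0,0],"fingers":0.03},
    {"slide":[-0.0015,0.014,-0.001],"dr":[0,0,0],"fingers":0.03},
    {"slide":[-0.0015,0.014,-0.001],"dr":[0,0,0],"fingers":0.03},
  ],
)

```text
t: 7.55
eef_pos: [643.7, 199.7, 17.9]
tcp_rot: [-1.571, -0.0, -2.204]
ft_force: [-0.3, 0.8, -0.3]
opening: 0.467
```

Run:
```python
from h import *
chain([[643.8,199,14.2,0.152+np.pi/4-np.pi]])
print(env.state()['ft_force'])
optics.read_camera('top');chain([[643.8,199,14.2,0.152+np.pi/4-np.pi]])
print(env.state()['ft_force'])
```

```text
cur [643.73 199.66  17.92  -2.2 ]
slide [0.0005, 0.0037, 0.0004] dr_y 0.001 dist 4
[-0.26731227  0.8482094  -0.34700687]
cur [643.86 199.67  18.16  -2.2 ]
slide [0.0006, 0.004, 0.0003] dr_y 0.0 dist 4
[-0.04481939 -0.74044166 -1.29550512]
```

Request:
drive_tool(
  steps=[
    {"slide":[0,0.0015,0],"dr":[0,0,0],"fingers":0.03},
    {"slide":[0,0.003,0],"dr":[0,0,0],"fingers":0.03},
    {"slide":[0,0.004,0],"dr":[0,0,0],"fingers":0.03},
    {"slide":[0,0.004,0],"dr":[0,0,0],"fingers":0.03},
    {"slide":[0,0.004,0],"dr":[0,0,0],"fingers":0.03},
  ],
)

```text
t: 8.02
eef_pos: [643.9, 199.6, 14.4]
tcp_rot: [-1.571, 0.0, -2.204]
ft_force: [-0.5, -0.7, 1.3]
opening: 0.467
```

Run:
```python
from h import *
optics.read_camera('top');print(cur(),env.state()['ft_force'])
```

```text
[643.92782184 199.62072608  14.4305791   -2.20379912] [-0.78811925 -0.14913746  0.96797028]
```

Request:
drive_tool(
  steps=[
    {"slide":[0,0.0006,0],"dr":[0,0,0],"fingers":0.03},
    {"slide":[0,0.0006,0],"dr":[0,0,0],"fingers":0.03},
    {"slide":[0,0.0006,0],"dr":[0,0,0],"fingers":0.03},
  ],
)

```text
t: 8.32
eef_pos: [644.0, 199.6, 14.4]
tcp_rot: [-1.571, 0.0, -2.204]
ft_force: [-3.3, -0.2, 6.7]
opening: 0.469
```

Contact felt (6.7 N). Releasing, then lifting.

Request:
drive_tool(
  steps=[
    {"slide":[0,0,0],"dr":[0,0,0],"fingers":0.058},
    {"slide":[0,0,0],"dr":[0,0,0],"fingers":0.058},
    {"slide":[0,0,0],"dr":[0,0,0],"fingers":0.058},
    {"slide":[0,0,0],"dr":[0,0,0],"fingers":0.058},
    {"slide":[0,0,0],"dr":[0,0,0],"fingers":0.058},
  ],
)

```text
t: 8.73
eef_pos: [643.9, 199.6, 13.5]
tcp_rot: [-1.571, -0.0, -2.204]
ft_force: [0.7, 0.4, -0.3]
opening: 0.607
```

Request:
drive_tool(
  steps=[
    {"slide":[0,-0.01,0],"dr":[0,0,0],"fingers":0.058},
    {"slide":[0,-0.03,0],"dr":[0,0,0],"fingers":0.058},
    {"slide":[0,-0.06,0],"dr":[0,0,0],"fingers":0.058},
    {"slide":[0,-0.09,0],"dr":[0,0,0],"fingers":0.058},
    {"slide":[0,-0.11,0],"dr":[0,0,0],"fingers":0.058},
  ],
)

```text
t: 9.15
eef_pos: [644.5, 199.8, 127.2]
tcp_rot: [-1.569, 0.002, -2.204]
ft_force: [-0.4, 0.4, 0.6]
opening: 0.607
```

Run:
```python
from h import *
cv2.imwrite('pics/w8.png',optics.read_camera('wrist')[:,:,::-1]);
b=[461.8,-126.8,100,-0.695];b2=b[:];b2[3]-=np.pi
chain(arc(b,4));chain(arc(b2,4));print(env.state()['joints'])
```

```text
cur [645.82 200.09 130.65  -2.2 ]
slide [0.0975, 0.0077, 0.0382] dr_y -0.377 dist 105
slide [0.0971, 0.0077, -0.0176] dr_y -0.377 dist 99
slide [0.0687, 0.0077, -0.0622] dr_y -0.377 dist 93
slide [0.0234, 0.0077, -0.0836] dr_y -0.377 dist 87
cur [645.82 200.09 130.65  -2.2 ]
slide [0.0975, 0.0077, 0.0382] dr_y 0.408 dist 105
slide [0.081, 0.0077, 0.0562] dr_y 0.408 dist 99
slide [0.0622, 0.0077, 0.0687] dr_y 0.408 dist 93
slide [0.0426, 0.0077, 0.0756] dr_y 0.408 dist 87
[2.02779575e-01 6.44118914e-01 1.51333697e+00 1.43056242e-04
 9.76442932e-01 8.35592356e-01]
```

View pics/w8.png

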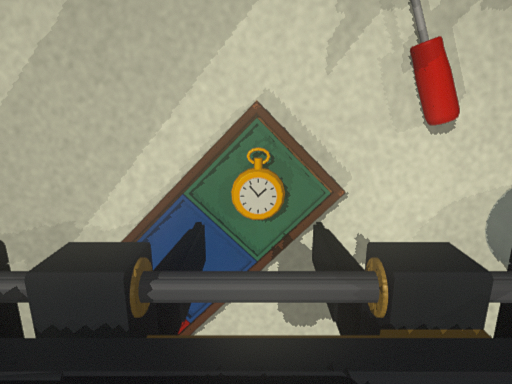

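The pocket watch lies flat and face up at (258,195), in the middle of the green well. Next is the wristwatch.

Request:
drive_tool(
  steps=[
    {"slide":[0.0195,0.0015,0.0076],"dr":[0,-0.075,0],"fingers":0.05},
    {"slide":[0.039,0.003,0.0153],"dr":[0,-0.151,0],"fingers":0.05},
    {"slide":[0.0585,0.0046,0.0229],"dr":[0,-0.226,0],"fingers":0.05},
    {"slide":[0.078,0.0062,0.0306],"dr":[0,-0.302,0],"fingers":0.05},
    {"slide":[0.0975,0.0077,0.0382],"dr":[0,-0.377,0],"fingers":0.05},
  ],
)

```text
t: 9.62
eef_pos: [616.7, 97.6, 116.4]
tcp_rot: [-1.57, 0.0, -1.823]
ft_force: [-0.1, -0.2, -0.0]
opening: 0.527
```

Request:
drive_tool(
  steps=[
    {"slide":[0.0194,0.0015,-0.0035],"dr":[0,-0.075,0],"fingers":0.05},
    {"slide":[0.0388,0.003,-0.007],"dr":[0,-0.151,0],"fingers":0.05},
    {"slide":[0.0583,0.0046,-0.0106],"dr":[0,-0.226,0],"fingers":0.05},
    {"slide":[0.0777,0.0062,-0.0141],"dr":[0,-0.302,0],"fingers":0.05},
    {"slide":[0.0971,0.0077,-0.0176],"dr":[0,-0.377,0],"fingers":0.05},
  ],
)

```text
t: 10.03
eef_pos: [575.0, 8.1, 108.7]
tcp_rot: [-1.57, -0.0, -1.446]
ft_force: [-0.3, -0.3, 0.3]
opening: 0.527
```

Request:
drive_tool(
  steps=[
    {"slide":[0.0137,0.0015,-0.0124],"dr":[0,-0.075,0],"fingers":0.05},
    {"slide":[0.0275,0.003,-0.0249],"dr":[0,-0.151,0],"fingers":0.05},
    {"slide":[0.0412,0.0046,-0.0373],"dr":[0,-0.226,0],"fingers":0.05},
    {"slide":[0.055,0.0062,-0.0498],"dr":[0,-0.302,0],"fingers":0.05},
    {"slide":[0.0687,0.0077,-0.0622],"dr":[0,-0.377,0],"fingers":0.05},
  ],
)

```text
t: 10.45
eef_pos: [521.5, -67.5, 101.0]
tcp_rot: [-1.57, -0.0, -1.069]
ft_force: [-0.1, 0.6, -0.7]
opening: 0.527
```

Request:
drive_tool(
  steps=[
    {"slide":[0.0059,0.002,-0.021],"dr":[0,-0.094,0],"fingers":0.05},
    {"slide":[0.0117,0.004,-0.042],"dr":[0,-0.188,0],"fingers":0.05},
    {"slide":[0.018,0.0062,-0.064],"dr":[0,-0.29,0],"fingers":0.05},
    {"slide":[0.0222,0.0077,-0.079],"dr":[0,-0.358,0],"fingers":0.05},
    {"slide":[0.0234,0.0077,-0.0836],"dr":[0,-0.377,0],"fingers":0.05},
  ],
)

```text
t: 10.87
eef_pos: [458.2, -128.4, 93.1]
tcp_rot: [-1.571, 0.0, -0.693]
ft_force: [-0.7, -0.0, 1.2]
opening: 0.525
```

Run:
```python
from h import *
optics.read_camera('top');optics.read_camera('top')
w=optics.camera_model('wrist');i=optics.read_camera('wrist')[:,:,::-1].copy()
cv2.imwrite('pics/w9.png',i);import pickle;pickle.dump(w,open('w9.pkl','wb'))
print(w2px(w,[461.8,-126.8,13]))
chain([[461.8,-126.8,30,-.695]])
```

```text
[262.04007059 203.52646175]
cur [ 459.84 -127.58   93.29   -0.7 ]
slide [0.001, 0.0633, 0.0019] dr_y -0.003 dist 63
```

View pics/w9.png

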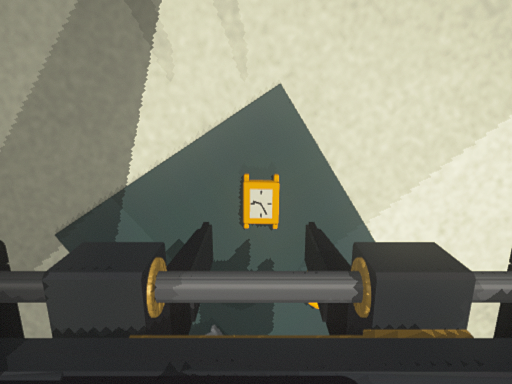

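The wristwatch is at (262,202), as predicted and aligned with the tool. Descending, with opening 50 mm.

Request:
drive_tool(
  steps=[
    {"slide":[0.001,0.025,0.001],"dr":[0,0,0],"fingers":0.05},
    {"slide":[0.001,0.05,0.0015],"dr":[0,0,0],"fingers":0.05},
    {"slide":[0.001,0.063,0.0015],"dr":[0,0,0],"fingers":0.05},
    {"slide":[0.001,0.063,0.0015],"dr":[0,0,0],"fingers":0.05},
    {"slide":[0.001,0.063,0.0015],"dr":[0,0,0],"fingers":0.05},
  ],
)

```text
t: 11.43
eef_pos: [461.7, -126.4, 29.7]
tcp_rot: [-1.571, 0.001, -0.696]
ft_force: [0.7, -0.3, 0.5]
opening: 0.52
```

Run:
```python
from h import *
optics.read_camera('top')
cv2.imwrite('pics/w10.png',optics.read_camera('wrist')[:,:,::-1])
chain([[461.8,-126.8,5,-.695]])
```

```text
cur [ 462.07 -126.69   30.66   -0.7 ]
slide [-0.0001, 0.0257, -0.0003] dr_y -0.001 dist 26
```

View pics/w10.png

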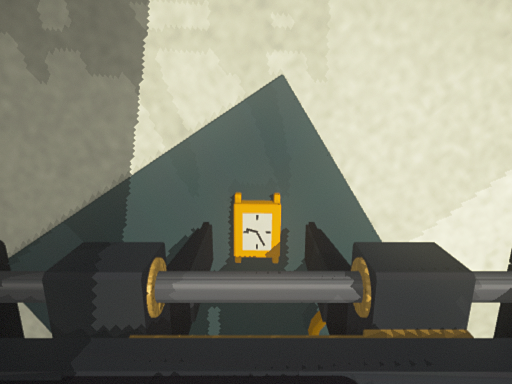

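Request:
drive_tool(
  steps=[
    {"slide":[0,0.009,0],"dr":[0,0,0],"fingers":0.05},
    {"slide":[0,0.018,0],"dr":[0,0,0],"fingers":0.05},
    {"slide":[0,0.0245,0],"dr":[0,0,0],"fingers":0.05},
    {"slide":[0,0.025,0],"dr":[0,0,0],"fingers":0.05},
    {"slide":[0,0.025,0],"dr":[0,0,0],"fingers":0.05},
  ],
)

```text
t: 11.95
eef_pos: [461.1, -126.7, 4.2]
tcp_rot: [-1.571, 0.001, -0.696]
ft_force: [1.1, 0.8, -0.2]
opening: 0.527
```

Request:
drive_tool(
  steps=[
    {"slide":[0,0,0],"dr":[0,0,0],"fingers":0.015},
    {"slide":[0,0,0],"dr":[0,0,0],"fingers":0.015},
    {"slide":[0,0,0],"dr":[0,0,0],"fingers":0.015},
    {"slide":[0,0,0],"dr":[0,0,0],"fingers":0.015},
    {"slide":[0,0,0],"dr":[0,0,0],"fingers":0.015},
  ],
)

```text
t: 12.37
eef_pos: [461.5, -126.8, 5.0]
tcp_rot: [-1.571, -0.0, -0.696]
ft_force: [-1.0, 0.3, 2.3]
opening: 0.29
```

Request:
drive_tool(
  steps=[
    {"slide":[0,0,0],"dr":[0,0,0],"fingers":0.015},
    {"slide":[0,-0.005,0],"dr":[0,0,0],"fingers":0.015},
    {"slide":[0,-0.02,0],"dr":[0,0,0],"fingers":0.015},
    {"slide":[0,-0.045,0],"dr":[0,0,0],"fingers":0.015},
    {"slide":[0,-0.07,0],"dr":[0,0,0],"fingers":0.015},
  ],
)

```text
t: 12.78
eef_pos: [460.9, -126.6, 75.5]
tcp_rot: [-1.571, 0.002, -0.696]
ft_force: [-0.1, -0.2, -0.8]
opening: 0.289
```

Run:
```python
from h import *
cv2.imwrite('pics/w11.png',optics.read_camera('wrist')[:,:,::-1])
b=[554,185,70,0.152-np.pi/2]
chain(arc(b,3))
```

```text
cur [ 462.55 -127.15   79.61   -0.7 ]
slide [-0.0191, 0.0032, 0.1019] dr_y 0.241 dist 104
slide [-0.0661, 0.0032, 0.0881] dr_y 0.241 dist 110
slide [-0.104, 0.0032, 0.0529] dr_y 0.241 dist 117
```

View pics/w11.png

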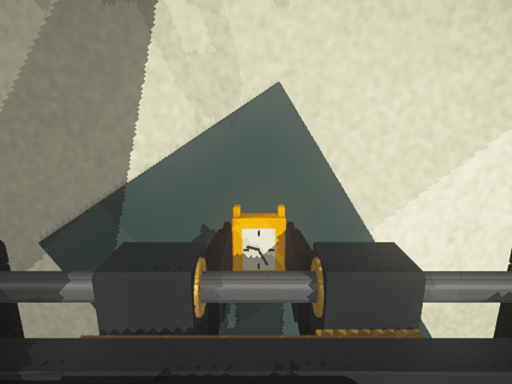

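Held. Carrying it to the blue well.

Request:
drive_tool(
  steps=[
    {"slide":[-0.0038,0.0006,0.0204],"dr":[0,0.048,0],"fingers":0.015},
    {"slide":[-0.0076,0.0013,0.0408],"dr":[0,0.096,0],"fingers":0.015},
    {"slide":[-0.0115,0.0019,0.0611],"dr":[0,0.145,0],"fingers":0.015},
    {"slide":[-0.0153,0.0026,0.0815],"dr":[0,0.193,0],"fingers":0.015},
    {"slide":[-0.0191,0.0032,0.1019],"dr":[0,0.241,0],"fingers":0.015},
  ],
)

```text
t: 13.25
eef_pos: [512.4, -35.4, 71.8]
tcp_rot: [-1.571, -0.0, -0.939]
ft_force: [-0.1, -0.4, 0.0]
opening: 0.292
```

Request:
drive_tool(
  steps=[
    {"slide":[-0.0132,0.0006,0.0176],"dr":[0,0.048,0],"fingers":0.015},
    {"slide":[-0.0264,0.0013,0.0352],"dr":[0,0.096,0],"fingers":0.015},
    {"slide":[-0.0397,0.0019,0.0529],"dr":[0,0.145,0],"fingers":0.015},
    {"slide":[-0.0529,0.0026,0.0705],"dr":[0,0.193,0],"fingers":0.015},
    {"slide":[-0.0661,0.0032,0.0881],"dr":[0,0.241,0],"fingers":0.015},
  ],
)

```text
t: 13.67
eef_pos: [544.0, 70.3, 68.6]
tcp_rot: [-1.571, 0.0, -1.18]
ft_force: [0.1, -0.1, -0.3]
opening: 0.292
```

Request:
drive_tool(
  steps=[
    {"slide":[-0.026,0.0006,0.0132],"dr":[0,0.06,0],"fingers":0.015},
    {"slide":[-0.052,0.0013,0.0264],"dr":[0,0.12,0],"fingers":0.015},
    {"slide":[-0.079,0.0019,0.0402],"dr":[0,0.183,0],"fingers":0.015},
    {"slide":[-0.0985,0.0026,0.0501],"dr":[0,0.228,0],"fingers":0.015},
    {"slide":[-0.104,0.0032,0.0529],"dr":[0,0.241,0],"fingers":0.015},
  ],
)

```text
t: 14.08
eef_pos: [552.8, 188.3, 65.3]
tcp_rot: [-1.57, 0.0, -1.419]
ft_force: [-0.4, 0.3, -0.1]
opening: 0.291
```

Run:
```python
from h import *
optics.read_camera('top');optics.read_camera('top')
w=optics.camera_model('wrist');cv2.imwrite('pics/w12.png',optics.read_camera('wrist')[:,:,::-1])
chain([[554,185,30,0.152-np.pi/2]])
import pickle;pickle.dump(w,open('w12.pkl','wb'))
```

```text
cur [552.63 185.23  65.15  -1.42]
slide [0.0004, 0.0351, 0.0013] dr_y 0.002 dist 35
```

View pics/w12.png

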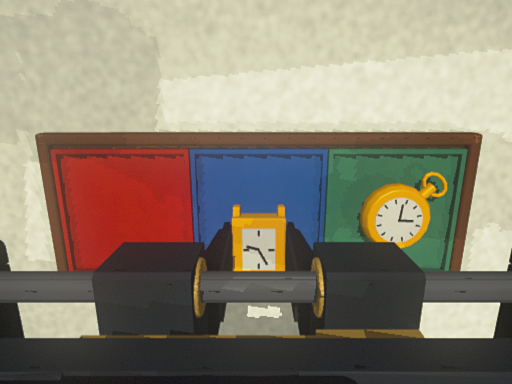

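Run:
```python
from h import *
import pickle
w=pickle.load(open('w12.pkl','rb'))
n=np.array([-np.sin(.152),np.cos(.152)])
print(px2w(w,259,133,14)[:2]-55*n, px2w(w,38,134,14),px2w(w,480,134,14))
a=px2w(w,38,134,14);b=px2w(w,480,134,14);print((a+b)[:2]/2-55*n,np.linalg.norm(a-b),np.arctan2(*(b-a)[1::-1]))
```

```text
[552.34380124 185.6006212 ] [403.15586738 217.28847312  14.        ] [684.92182343 261.36246678  14.        ]
[552.366691   184.95960761] 285.1921648665613 0.15516325016998544
```

Request:
drive_tool(
  steps=[
    {"slide":[0.0002,0.015,0.0005],"dr":[0,0,0],"fingers":0.015},
    {"slide":[0.0002,0.03,0.0008],"dr":[0,0,0],"fingers":0.015},
    {"slide":[0.0002,0.042,0.0008],"dr":[0,0,0],"fingers":0.015},
    {"slide":[0.0002,0.045,0.0008],"dr":[0,0,0],"fingers":0.015},
    {"slide":[0.0002,0.045,0.0008],"dr":[0,0,0],"fingers":0.015},
  ],
)

```text
t: 14.65
eef_pos: [553.4, 184.4, 19.5]
tcp_rot: [-1.573, -0.0, -1.419]
ft_force: [-0.4, -0.2, -0.6]
opening: 0.294
```

Run:
```python
from h import *
optics.read_camera('top');optics.read_camera('top')
chain([[553.3,185,13,0.152-np.pi/2]])
```

```text
cur [554.01 184.93  20.62  -1.42]
slide [-0.0002, 0.0076, -0.0007] dr_y -0.0 dist 8
```

Request:
drive_tool(
  steps=[
    {"slide":[0,0.003,-0.0004],"dr":[0,0,0],"fingers":0.015},
    {"slide":[0,0.0055,-0.0004],"dr":[0,0,0],"fingers":0.015},
    {"slide":[0,0.0068,-0.0004],"dr":[0,0,0],"fingers":0.015},
    {"slide":[0,0.0068,-0.0004],"dr":[0,0,0],"fingers":0.015},
    {"slide":[0,0.0068,-0.0004],"dr":[0,0,0],"fingers":0.015},
  ],
)

```text
t: 15.17
eef_pos: [553.4, 185.4, 13.5]
tcp_rot: [-1.571, 0.0, -1.419]
ft_force: [-0.6, 0.1, -0.5]
opening: 0.292
```

Request:
drive_tool(
  steps=[
    {"slide":[0,0.0005,0],"dr":[0,0,0],"fingers":0.015},
    {"slide":[0,0.0005,0],"dr":[0,0,0],"fingers":0.015},
    {"slide":[0,0.0005,0],"dr":[0,0,0],"fingers":0.015},
  ],
)

```text
t: 15.42
eef_pos: [553.5, 185.4, 13.1]
tcp_rot: [-1.57, 0.0, -1.419]
ft_force: [1.2, 0.3, 1.3]
opening: 0.289
```

Request:
drive_tool(
  steps=[
    {"slide":[0,0.0005,0],"dr":[0,0,0],"fingers":0.015},
    {"slide":[0,0.0005,0],"dr":[0,0,0],"fingers":0.015},
    {"slide":[0,0.0005,0],"dr":[0,0,0],"fingers":0.015},
  ],
)

```text
t: 15.67
eef_pos: [553.5, 185.4, 13.0]
tcp_rot: [-1.57, 0.0, -1.419]
ft_force: [-1.8, 0.6, 7.2]
opening: 0.296
```

Contact at 7 N. Releasing and lifting.

Request:
drive_tool(
  steps=[
    {"slide":[0,0,0],"dr":[0,0,0],"fingers":0.042},
    {"slide":[0,0,0],"dr":[0,0,0],"fingers":0.042},
    {"slide":[0,0,0],"dr":[0,0,0],"fingers":0.042},
    {"slide":[0,0,0],"dr":[0,0,0],"fingers":0.042},
    {"slide":[0,0,0],"dr":[0,0,0],"fingers":0.042},
  ],
)

```text
t: 16.08
eef_pos: [553.3, 185.3, 12.3]
tcp_rot: [-1.571, 0.0, -1.419]
ft_force: [-0.6, -0.4, -0.1]
opening: 0.438
```

Request:
drive_tool(
  steps=[
    {"slide":[0,-0.01,0],"dr":[0,0,0],"fingers":0.042},
    {"slide":[0,-0.03,0],"dr":[0,0,0],"fingers":0.042},
    {"slide":[0,-0.06,0],"dr":[0,0,0],"fingers":0.042},
    {"slide":[0,-0.09,0],"dr":[0,0,0],"fingers":0.042},
    {"slide":[0,-0.11,0],"dr":[0,0,0],"fingers":0.042},
  ],
)

```text
t: 16.5
eef_pos: [553.8, 185.5, 125.7]
tcp_rot: [-1.568, 0.0, -1.419]
ft_force: [0.5, 0.3, 0.4]
opening: 0.437
```

Run:
```python
from h import *
cv2.imwrite('pics/w13.png',optics.read_camera('wrist')[:,:,::-1])
b=[553.2,-133.5,90,-1.57-.35]
chain(arc(b,3));print(env.state()['joints'])
```

```text
cur [555.06 185.78 128.69  -1.42]
slide [0.1086, 0.0129, 0.003] dr_y 0.167 dist 109
slide [0.1077, 0.0129, 0.0009] dr_y 0.167 dist 108
slide [0.1067, 0.0129, -0.0013] dr_y 0.167 dist 107
[2.10099224e-01 5.31765764e-01 1.75372262e+00 1.48582895e-04
 8.49182849e-01 5.78739401e-02]
```

View pics/w13.png

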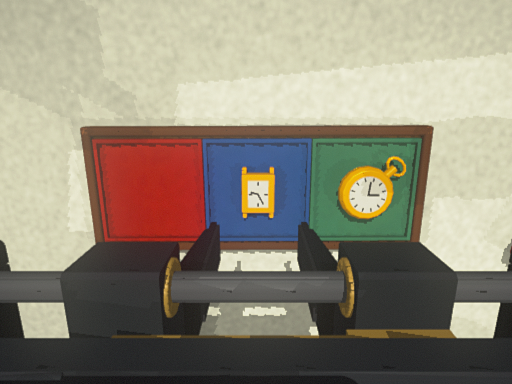

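The wristwatch lies face up at (258,192), in the middle of the blue well, and the pocket watch is undisturbed. Next is the bezel.

Request:
drive_tool(
  steps=[
    {"slide":[0.0217,0.0026,0.0006],"dr":[0,0.033,0],"fingers":0.06},
    {"slide":[0.0434,0.0052,0.0012],"dr":[0,0.067,0],"fingers":0.06},
    {"slide":[0.0652,0.0077,0.0018],"dr":[0,0.1,0],"fingers":0.06},
    {"slide":[0.0869,0.0103,0.0024],"dr":[0,0.134,0],"fingers":0.06},
    {"slide":[0.1086,0.0129,0.003],"dr":[0,0.167,0],"fingers":0.06},
  ],
)

```text
t: 16.97
eef_pos: [572.8, 77.5, 110.0]
tcp_rot: [-1.57, 0.0, -1.587]
ft_force: [0.2, -0.2, -0.2]
opening: 0.627
```

Request:
drive_tool(
  steps=[
    {"slide":[0.0215,0.0026,0.0002],"dr":[0,0.033,0],"fingers":0.06},
    {"slide":[0.0431,0.0052,0.0004],"dr":[0,0.067,0],"fingers":0.06},
    {"slide":[0.0646,0.0077,0.0005],"dr":[0,0.1,0],"fingers":0.06},
    {"slide":[0.0862,0.0103,0.0007],"dr":[0,0.134,0],"fingers":0.06},
    {"slide":[0.1077,0.0129,0.0009],"dr":[0,0.167,0],"fingers":0.06},
  ],
)

```text
t: 17.38
eef_pos: [571.9, -30.3, 97.0]
tcp_rot: [-1.571, 0.0, -1.755]
ft_force: [0.5, -0.2, 0.0]
opening: 0.63
```

Request:
drive_tool(
  steps=[
    {"slide":[0.0267,0.0032,-0.0003],"dr":[0,0.042,0],"fingers":0.06},
    {"slide":[0.0534,0.0065,-0.0006],"dr":[0,0.084,0],"fingers":0.06},
    {"slide":[0.08,0.0097,-0.001],"dr":[0,0.126,0],"fingers":0.06},
    {"slide":[0.101,0.0122,-0.0012],"dr":[0,0.158,0],"fingers":0.06},
    {"slide":[0.1067,0.0129,-0.0013],"dr":[0,0.167,0],"fingers":0.06},
  ],
)

```text
t: 17.8
eef_pos: [550.9, -136.5, 83.8]
tcp_rot: [-1.571, -0.0, -1.924]
ft_force: [-0.3, -0.4, 0.3]
opening: 0.629
```

Run:
```python
from h import *
optics.read_camera('top');optics.read_camera('top')
w=optics.camera_model('wrist');cv2.imwrite('pics/w14.png',optics.read_camera('wrist')[:,:,::-1])
import pickle;pickle.dump(w,open('w14.pkl','wb'))
print(w2px(w,[553.2,-133.5,13]))
chain([[553.2,-133.5,30,-1.92]])
```

```text
[261.06382461 202.30443126]
cur [ 551.45 -133.85   83.99   -1.92]
slide [-0.0009, 0.054, 0.0015] dr_y 0.0 dist 54
```

View pics/w14.png

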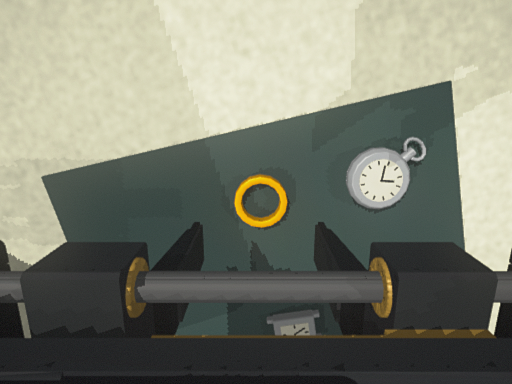

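The bezel is at (261,201), as predicted. The silver pocket watch at (379,179) is clear of the fingers. Descending.

Request:
drive_tool(
  steps=[
    {"slide":[-0.0005,0.02,0.001],"dr":[0,0,0],"fingers":0.06},
    {"slide":[-0.0005,0.04,0.0012],"dr":[0,0,0],"fingers":0.06},
    {"slide":[-0.0005,0.054,0.0012],"dr":[0,0,0],"fingers":0.06},
    {"slide":[-0.0005,0.054,0.0012],"dr":[0,0,0],"fingers":0.06},
    {"slide":[-0.0005,0.054,0.0012],"dr":[0,0,0],"fingers":0.06},
  ],
)

```text
t: 18.37
eef_pos: [552.8, -132.7, 29.7]
tcp_rot: [-1.572, 0.0, -1.918]
ft_force: [0.1, 0.0, 0.8]
opening: 0.628
```

Run:
```python
from h import *
optics.read_camera('top')
cv2.imwrite('pics/w15.png',optics.read_camera('wrist')[:,:,::-1])
chain([[553.2,-133.5,5,-1.92]])
```

```text
cur [ 553.35 -133.36   30.69   -1.92]
slide [0.0002, 0.0257, -0.0001] dr_y 0.001 dist 26
```

View pics/w15.png

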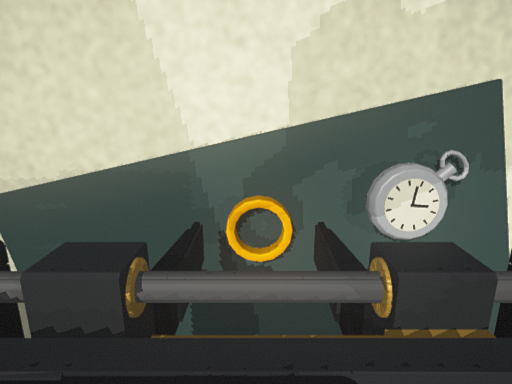

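Request:
drive_tool(
  steps=[
    {"slide":[0,0.009,0],"dr":[0,0,0],"fingers":0.06},
    {"slide":[0,0.018,0],"dr":[0,0,0],"fingers":0.06},
    {"slide":[0,0.0245,0],"dr":[0,0,0],"fingers":0.06},
    {"slide":[0,0.025,0],"dr":[0,0,0],"fingers":0.06},
    {"slide":[0,0.025,0],"dr":[0,0,0],"fingers":0.06},
  ],
)

```text
t: 18.88
eef_pos: [552.5, -133.9, 4.1]
tcp_rot: [-1.572, 0.0, -1.92]
ft_force: [0.7, 0.6, 0.3]
opening: 0.627
```

Request:
drive_tool(
  steps=[
    {"slide":[0,0,0],"dr":[0,0,0],"fingers":0.028},
    {"slide":[0,0,0],"dr":[0,0,0],"fingers":0.028},
    {"slide":[0,0,0],"dr":[0,0,0],"fingers":0.028},
    {"slide":[0,0,0],"dr":[0,0,0],"fingers":0.028},
    {"slide":[0,0,0],"dr":[0,0,0],"fingers":0.028},
  ],
)

```text
t: 19.3
eef_pos: [552.8, -134.0, 4.9]
tcp_rot: [-1.57, 0.0, -1.92]
ft_force: [0.9, -0.4, 0.9]
opening: 0.407
```

Request:
drive_tool(
  steps=[
    {"slide":[0,0,0],"dr":[0,0,0],"fingers":0.028},
    {"slide":[0,-0.005,0],"dr":[0,0,0],"fingers":0.028},
    {"slide":[0,-0.02,0],"dr":[0,0,0],"fingers":0.028},
    {"slide":[0,-0.045,0],"dr":[0,0,0],"fingers":0.028},
    {"slide":[0,-0.07,0],"dr":[0,0,0],"fingers":0.028},
  ],
)

```text
t: 19.72
eef_pos: [552.3, -133.8, 75.3]
tcp_rot: [-1.572, 0.0, -1.92]
ft_force: [0.3, 0.7, -0.6]
opening: 0.402
```

Run:
```python
from h import *
cv2.imwrite('pics/w16.png',optics.read_camera('wrist')[:,:,::-1])
b=[463.8,171.3,70,0.152-np.pi/2]
chain(arc(b,3))
```

```text
cur [ 554.28 -134.38   80.11   -1.92]
slide [-0.1022, 0.0034, -0.0475] dr_y -0.167 dist 113
slide [-0.0958, 0.0034, -0.0494] dr_y -0.167 dist 108
slide [-0.0895, 0.0034, -0.0509] dr_y -0.167 dist 103
```

View pics/w16.png

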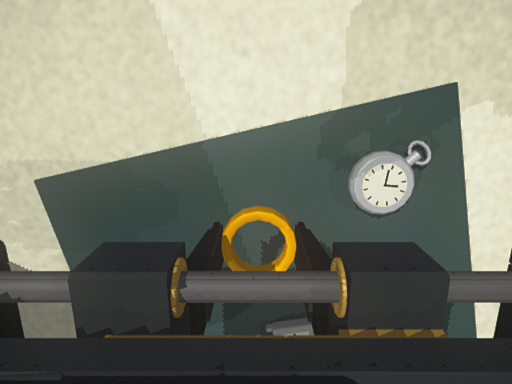

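The bezel is held. Carrying it to the red well.

Request:
drive_tool(
  steps=[
    {"slide":[-0.0204,0.0007,-0.0095],"dr":[0,-0.033,0],"fingers":0.028},
    {"slide":[-0.0409,0.0014,-0.019],"dr":[0,-0.067,0],"fingers":0.028},
    {"slide":[-0.0613,0.002,-0.0285],"dr":[0,-0.1,0],"fingers":0.028},
    {"slide":[-0.0818,0.0027,-0.038],"dr":[0,-0.134,0],"fingers":0.028},
    {"slide":[-0.1022,0.0034,-0.0475],"dr":[0,-0.167,0],"fingers":0.028},
  ],
)

```text
t: 20.18
eef_pos: [542.9, -20.7, 71.6]
tcp_rot: [-1.57, 0.0, -1.751]
ft_force: [-0.0, 0.4, 0.8]
opening: 0.402
```

Request:
drive_tool(
  steps=[
    {"slide":[-0.0192,0.0007,-0.0099],"dr":[0,-0.033,0],"fingers":0.028},
    {"slide":[-0.0383,0.0014,-0.0198],"dr":[0,-0.067,0],"fingers":0.028},
    {"slide":[-0.0575,0.002,-0.0296],"dr":[0,-0.1,0],"fingers":0.028},
    {"slide":[-0.0766,0.0027,-0.0395],"dr":[0,-0.134,0],"fingers":0.028},
    {"slide":[-0.0958,0.0034,-0.0494],"dr":[0,-0.167,0],"fingers":0.028},
  ],
)

```text
t: 20.6
eef_pos: [511.5, 82.5, 68.1]
tcp_rot: [-1.57, 0.0, -1.584]
ft_force: [0.4, -0.4, 1.0]
opening: 0.406
```

Request:
drive_tool(
  steps=[
    {"slide":[-0.0224,0.0008,-0.0127],"dr":[0,-0.042,0],"fingers":0.028},
    {"slide":[-0.0448,0.0017,-0.0254],"dr":[0,-0.084,0],"fingers":0.028},
    {"slide":[-0.068,0.0026,-0.0387],"dr":[0,-0.127,0],"fingers":0.028},
    {"slide":[-0.085,0.0032,-0.0484],"dr":[0,-0.159,0],"fingers":0.028},
    {"slide":[-0.0895,0.0034,-0.0509],"dr":[0,-0.167,0],"fingers":0.028},
  ],
)

```text
t: 21.02
eef_pos: [460.8, 173.6, 64.7]
tcp_rot: [-1.571, 0.0, -1.415]
ft_force: [0.1, -0.1, 0.2]
opening: 0.407
```

Run:
```python
from h import *
optics.read_camera('top');optics.read_camera('top')
w=optics.camera_model('wrist');cv2.imwrite('pics/w17.png',optics.read_camera('wrist')[:,:,::-1])
chain([[463.5,171.3,20,0.152-np.pi/2]])
```

```text
cur [462.6  171.74  64.74  -1.42]
slide [0.0006, 0.0447, 0.0008] dr_y 0.0 dist 45
```

View pics/w17.png

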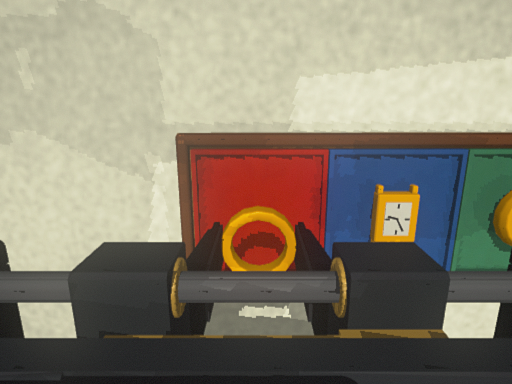

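The red well spans columns 191–327, centre 259, and the bezel is at 259. Lowering.

Request:
drive_tool(
  steps=[
    {"slide":[0.0003,0.015,0.0002],"dr":[0,0,0],"fingers":0.028},
    {"slide":[0.0003,0.03,0.0004],"dr":[0,0,0],"fingers":0.028},
    {"slide":[0.0003,0.041,0.0004],"dr":[0,0,0],"fingers":0.028},
    {"slide":[0.0003,0.0445,0.0004],"dr":[0,0,0],"fingers":0.028},
    {"slide":[0.0003,0.0445,0.0004],"dr":[0,0,0],"fingers":0.028},
  ],
)

```text
t: 21.58
eef_pos: [463.0, 170.6, 19.4]
tcp_rot: [-1.572, -0.0, -1.421]
ft_force: [-0.2, 0.9, 0.2]
opening: 0.408
```

Run:
```python
from h import *
optics.read_camera('top');optics.read_camera('top')
chain([[463.5,171.3,13,0.152-np.pi/2]])
```

```text
cur [463.22 171.07  20.37  -1.42]
slide [-0.0002, 0.0074, 0.0003] dr_y -0.001 dist 7
```

Request:
drive_tool(
  steps=[
    {"slide":[0,0.003,0],"dr":[0,0,0],"fingers":0.028},
    {"slide":[0,0.0055,0],"dr":[0,0,0],"fingers":0.028},
    {"slide":[0,0.0066,0],"dr":[0,0,0],"fingers":0.028},
    {"slide":[0,0.0066,0],"dr":[0,0,0],"fingers":0.028},
    {"slide":[0,0.0066,0],"dr":[0,0,0],"fingers":0.028},
  ],
)

```text
t: 22.1
eef_pos: [462.7, 171.6, 13.5]
tcp_rot: [-1.571, 0.0, -1.419]
ft_force: [-0.0, 0.5, -0.4]
opening: 0.408
```

Request:
drive_tool(
  steps=[
    {"slide":[0,0.0005,0],"dr":[0,0,0],"fingers":0.028},
    {"slide":[0,0.0005,0],"dr":[0,0,0],"fingers":0.028},
    {"slide":[0,0.0005,0],"dr":[0,0,0],"fingers":0.028},
  ],
)

```text
t: 22.35
eef_pos: [462.7, 171.6, 13.0]
tcp_rot: [-1.571, 0.0, -1.419]
ft_force: [-0.1, -0.9, -0.9]
opening: 0.406
```

Request:
drive_tool(
  steps=[
    {"slide":[0,0.0005,0],"dr":[0,0,0],"fingers":0.028},
    {"slide":[0,0.0005,0],"dr":[0,0,0],"fingers":0.028},
    {"slide":[0,0.0005,0],"dr":[0,0,0],"fingers":0.028},
  ],
)

```text
t: 22.6
eef_pos: [462.8, 171.6, 12.9]
tcp_rot: [-1.57, 0.0, -1.419]
ft_force: [-0.9, -0.8, 6.7]
opening: 0.404
```

Contact at 6.7 N. Releasing and lifting.

Request:
drive_tool(
  steps=[
    {"slide":[0,0,0],"dr":[0,0,0],"fingers":0.052},
    {"slide":[0,0,0],"dr":[0,0,0],"fingers":0.052},
    {"slide":[0,0,0],"dr":[0,0,0],"fingers":0.052},
    {"slide":[0,0,0],"dr":[0,0,0],"fingers":0.052},
    {"slide":[0,0,0],"dr":[0,0,0],"fingers":0.052},
  ],
)

```text
t: 23.02
eef_pos: [462.7, 171.6, 12.4]
tcp_rot: [-1.571, 0.0, -1.419]
ft_force: [-0.6, 0.4, 0.0]
opening: 0.545
```

Request:
drive_tool(
  steps=[
    {"slide":[0,-0.01,0],"dr":[0,0,0],"fingers":0.052},
    {"slide":[0,-0.03,0],"dr":[0,0,0],"fingers":0.052},
    {"slide":[0,-0.06,0],"dr":[0,0,0],"fingers":0.052},
    {"slide":[0,-0.09,0],"dr":[0,0,0],"fingers":0.052},
    {"slide":[0,-0.13,0],"dr":[0,0,0],"fingers":0.052},
  ],
)

```text
t: 23.43
eef_pos: [461.7, 171.3, 143.3]
tcp_rot: [-1.573, -0.0, -1.419]
ft_force: [1.2, -0.2, -0.7]
opening: 0.545
```

Run:
```python
from h import *
cv2.imwrite('pics/w18.png',optics.read_camera('wrist')[:,:,::-1])
chain(arc([300,430,200,-1.0],2))
```

```text
cur [464.55 172.1  150.71  -1.42]
slide [-0.1474, -0.0246, -0.0393] dr_y -0.209 dist 155
slide [-0.147, -0.0246, -0.0549] dr_y -0.209 dist 159
```

View pics/w18.png

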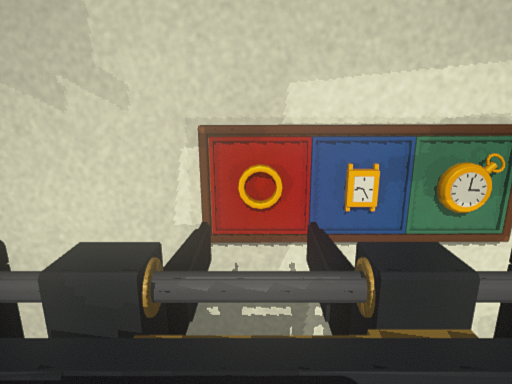

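All three pieces sit in their wells. I'll move the arm aside for a final overview.

Request:
drive_tool(
  steps=[
    {"slide":[-0.029,-0.005,-0.008],"dr":[0,-0.04,0],"fingers":0.052},
    {"slide":[-0.059,-0.01,-0.016],"dr":[0,-0.08,0],"fingers":0.052},
    {"slide":[-0.088,-0.015,-0.024],"dr":[0,-0.12,0],"fingers":0.052},
    {"slide":[-0.118,-0.02,-0.032],"dr":[0,-0.17,0],"fingers":0.052},
    {"slide":[-0.147,-0.025,-0.039],"dr":[0,-0.209,0],"fingers":0.052},
  ],
)

```text
t: 23.9
eef_pos: [400.9, 312.1, 168.4]
tcp_rot: [-1.57, 0.0, -1.207]
ft_force: [0.7, -0.1, 1.0]
opening: 0.547
```

Request:
drive_tool(
  steps=[
    {"slide":[-0.035,-0.006,-0.013],"dr":[0,-0.05,0],"fingers":0.052},
    {"slide":[-0.07,-0.012,-0.026],"dr":[0,-0.1,0],"fingers":0.052},
    {"slide":[-0.105,-0.018,-0.039],"dr":[0,-0.15,0],"fingers":0.052},
    {"slide":[-0.137,-0.023,-0.051],"dr":[0,-0.19,0],"fingers":0.052},
    {"slide":[-0.147,-0.025,-0.055],"dr":[0,-0.209,0],"fingers":0.052},
  ],
)

```text
t: 24.32
eef_pos: [295.9, 431.6, 193.7]
tcp_rot: [-1.569, 0.001, -0.996]
ft_force: [-0.1, 0.8, -0.3]
opening: 0.544
```

Run:
```python
from h import *
i=optics.read_camera('top')[:,:,::-1].copy();j=optics.read_camera('scene')[:,:,::-1].copy()
cv2.imwrite('pics/f0.png',i);crop(i,135,105,90,155,3,'pics/f1.png');crop(j,310,155,100,175,3,'pics/f2.png')
a=cv2.imread('pics/top0.png');print('mat silver diff',[int(np.abs(a[s].astype(int)-i[s]).max()) for s in (np.s_[130:160,320:348],np.s_[144:168,368:394],np.s_[178:208,370:394])])
print(cur(),env.state()['t'])
```

```text
mat silver diff [24, 24, 24]
[297.31040496 430.11585751 193.13761738  -0.99745375] 24.4167
```

View pics/f0.png

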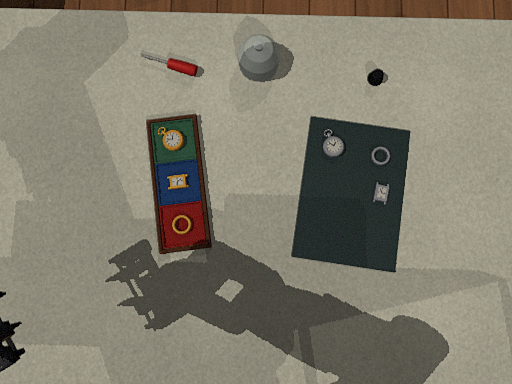

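View pics/f2.png

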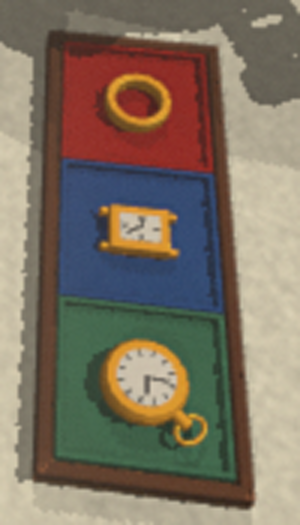

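View pics/f1.png

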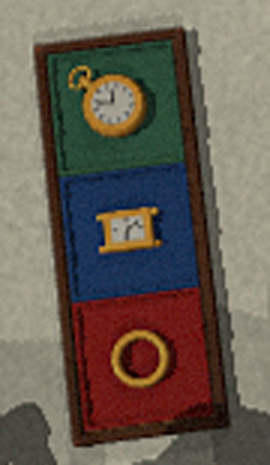

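The final views show all three pieces flat in their wells, with the bezel at (139,358), wristwatch (129,229) and pocket watch (113,103) in the crop. The silver pieces haven't moved. Handing in.

Run:
```python
from h import *
cm=optics.camera_model('top');e=np.array([np.cos(.153),np.sin(.153)])
for n,u,v,z,k in(('pw',113,103,25,1),('wr',129,229,20,0),('bz',139,358,18,-1)):
    print(n,px2w(cm,135+(u+.5)/3-.5,105+(v+.5)/3-.5,z)[:2]-(np.array([554.2,183.4])+91*k*e))
print(env.job_done())
```

```text
pw [0.7962836  1.27214238]
wr [0.86071679 0.08781697]
bz [-0.03479226  2.79770923]
the job is handed in; nothing more can be done
None
```

All three gold pieces are in their wells, and I've handed the job in at about 24.4 s of the 80 s limit. I moved them in the order asked: pocket watch to green, wristwatch to blue, bezel to red. Each was lowered until I felt light contact (about 7 N) and only then released.

- **Placement:** in the last top and scene views, all three lie flat and both watches are face up. By the top camera, the offsets from the well centres are about 1.5 mm (pocket watch), 1 mm (wristwatch) and 3 mm (bezel).
- **Silver pieces:** they appear where they were, with only noise-level differences in the before and after pictures.
- **Disagreement between checks:** the three cameras disagreed by 2–3 mm on the tray's position, within or just over their stated calibration, so I averaged them. The offsets above are no more certain than that.
- **Pocket watch direction:** it lies diagonally, so that its bow has room inside the well.

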